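# Clear up after a centrifuge run

## Robot

A 6-joint arm with a two-finger parallel gripper is mounted at the origin on the work surface. World frame = base frame: x ahead of the robot, y to its left, z up, the work surface at z = 0. Lengths are in mm, angles in degrees, forces in N, time in s.
With the tool pointing down it reaches from about 350 to 850 mm from the base axis. Payload 8.1 kg.
Tool frame: the origin (TCP) lies on the centre line of the jaws, within the pads' length; the fingertips stand 19 mm ahead of it and the grasp point (between the pads) is the TCP; z points along the fingers, y is the line along which they close (so a half turn about z gives the same grasp; the last joint's range is limited). The gripper opens to 85 mm and grips with 20 to 120 N. Pads are 22 mm wide; open, the fingers measure 114 mm over their backs; the gripper's body (76 mm by 85 mm) begins 54 mm behind the grasp point. The pads swing forward as they close: fully open they stand 13 mm farther back than shut.
Start: joints at [-71.815, 7.471, 85.268, -0, 87.261, -4.893], TCP at [235.217, -551.977, 250.292] pointing down, gripper open.
Joint ranges: [-169.43, 169.43], [-51.17, 129.36], [1.28, 143.12], [-76.62, 256.62], [0, 156.53], [-152.29, 152.29]. Speed limits (degrees/s): [136.94, 136.94, 159.86, 180, 180, 180].

## Interface

Orientations are given as [roll, pitch, yaw] about the fixed x, y, z axes, in that order (R = Rz(yaw) Ry(pitch) Rx(roll)).
In Python, from bench import r gives the robot as it stands. The module is installed in compiled form; this text tells all that it offers.
- The arm moves only by the tool servo_tool, never from a script. Its arguments are lists of equal length, an entry for each row: "fingers": the finger opening in m, from 0 to 0.0854; "linear": the shift along the tool's x, y, z in m, a list of three; "rotation": the turn, a rotation vector about the tool's x, y, z in degrees, a list of three. A call has 1 to 10 rows; each row is the pose to reach, as a shift and turn from the pose commanded when the call began, along the tool's axes at that moment; what a row does not reach only later rows make up. A row lasts 1/10 s, in which the tool goes at most 50 mm and 8.59 degrees, less where a joint would pass 70% of its speed; a pose out of reach is approached as far as the arm can. A call with a gripper value outside its range is refused whole. The fingers move at their own pace and stop on an object; "force" is the grip in N (left out, the last holds). Time passes only in rows, so rows that repeat a pose let the fingers close. It gives the time, the measured TCP pose, the force, the opening and the grip force at its end, in the units of the state.
- r.sense(): the state, without advancing time (a new reading comes with each control period).
- r.snapshot(name): name is "side" or "top" or "wrist"; returns a dict with "frame" (384x512x3 uint8, red, green, blue), "fx", "fy", "cx", "cy" (pixels), "k1" (the pictures are not rectified: a ray, as slopes to the right and down, at radius r is drawn at 1 + k1 r^2 times it, then the intrinsics apply), "camera_from_world" (4x4, takes a point from world to camera coordinates). Camera axes: x right, y up, looking along -z (the intrinsics and any distortion apply to the point x, -y, -z); pixel columns grow to the right and rows downward; lengths in mm; the calibration is good to about 2 mm. A picture is of the moment at which its call begins. There is no depth.
- r.hand_in(): hands the job in; it is judged then, once.
The state is a dict: "time": time; "joint_pos": joint angles; "qd": joint speeds; "joint_efforts": joint torques, N m; "tool_pos": TCP position; "tcp_rot": TCP orientation; "ft_force": force on the tool from outside, world axes, zero at the start; "wrist_torque": the same for the moment, N m; "finger_gap": finger opening in mm; "grip_force": force on a finger pad.
Only numpy, scipy, OpenCV 4.12 (cv2) and the standard library are available. Lean on these libraries where they do the work, as an engineer would, in place of code of your own. Each camera call takes 0.05 s, during which the arm holds its last target. There are 200 camera calls.

## Task

The centrifuge run is over and its pieces stand on the bench: a large, a medium and a small tube adapter still pushed one inside the other, and a tall and a short capped glass sample tube. Pull the adapters apart and stand every piece upright in the empty bay of the rack that already holds its own kind and size. The tubes are glass: set them down without dropping them or tipping them over.

Things in the scene. Friction and masses are not known exactly. Their poses are not given: they have to be found in the camera images.
- adapter_large: Large centrifuge tube adapter: white plastic sleeve, round, closed flat bottom, 70 mm tall; body 56 mm diameter for the lower 52 mm, then a wider grip collar 64 mm diameter and 18 mm tall at the top; bore 49 mm, open at the top. At the start the medium adapter sits in its bore. Origin at the centre of its underside, z axis up its axis. 50 to 120 g.
- adapter_medium: Medium adapter, the same shape, 70 mm tall: body 46 mm diameter (lower 52 mm), collar 54 mm diameter and 18 mm tall, bore 39 mm. At the start it sits in the large one, its collar resting on the large one's top, so that just the 18 mm collar stands out; 1.5 mm play all round, lifts straight up. Origin at the centre of its underside, z up.
- adapter_small: Small adapter, the same shape, 70 mm tall: body 36 mm diameter (lower 52 mm), collar 44 mm diameter and 18 mm tall, bore 27 mm. At the start it sits in the medium one in the same way, its 18 mm collar standing out on top of the nest (nest 106 mm tall). Origin at the centre of its underside, z up.
- tube_tall: Tall sample tube: amber glass, flat bottom, 26 mm diameter, 86 mm tall in all, with a white screw cap 29 mm diameter and 16 mm tall at its top. Stands upright on the bench. Origin at the centre of its underside, z up. About 45 g.
- tube_short: Short sample tube: amber glass, flat bottom, 20 mm diameter, 52 mm tall in all, with a white screw cap 21 mm diameter and 14 mm tall. Stands upright on the bench. Origin at the centre of its underside, z up. About 22 g.
- rack_large: Blue plastic rack fixed to the bench, a row of two square open-topped bays, each 74 mm wide inside, walls 4 mm thick and 36 mm tall, floor 4 mm thick; it already holds one large adapter (70 mm tall), and the bay at one end, nearest the robot, is empty. Origin at bench height under the centre of the empty bay; x runs along the row from the empty bay to the filled ones, which follow every 78 mm.
- rack_medium: Blue plastic rack fixed to the bench, a row of two square open-topped bays, each 64 mm wide inside, walls 4 mm thick and 36 mm tall, floor 4 mm thick; it already holds one medium adapter (70 mm tall), and the bay at one end, nearest the robot, is empty. Origin at bench height under the centre of the empty bay; x runs along the row from the empty bay to the filled ones, which follow every 68 mm.
- rack_small: Blue plastic rack fixed to the bench, a row of two square open-topped bays, each 54 mm wide inside, walls 4 mm thick and 36 mm tall, floor 4 mm thick; it already holds one small adapter (70 mm tall), and the bay at one end, nearest the robot, is empty. Origin at bench height under the centre of the empty bay; x runs along the row from the empty bay to the filled ones, which follow every 58 mm.
- rack_tall: Blue plastic rack fixed to the bench, a row of three square open-topped bays, each 44 mm wide inside, walls 4 mm thick and 44 mm tall, floor 4 mm thick; it already holds two tall tubes (86 mm tall), and the bay at one end, nearest the robot, is empty. Origin at bench height under the centre of the empty bay; x runs along the row from the empty bay to the filled ones, which follow every 48 mm.
- rack_short: Blue plastic rack fixed to the bench, a row of four square open-topped bays, each 38 mm wide inside, walls 4 mm thick and 26 mm tall, floor 4 mm thick; it already holds three short tubes (52 mm tall), and the bay at one end, nearest the robot, is empty. Origin at bench height under the centre of the empty bay; x runs along the row from the empty bay to the filled ones, which follow every 42 mm.

How it is judged (in metres and radians):
At the end, for the whole second after the job is handed in: Each of the three adapters and two tubes stands on the floor of the empty bay of its own rack (within 14 mm of the bay's centre, underside less than 9 mm above the bench, leaning less than 0.15 rad), released and at rest (horizontal distance between adapter_large and rack_large below 0.014 m and z of adapter_large in the frame of rack_large below 0.009 m and angle between each of adapter_large, adapter_medium, adapter_small, tube_tall, tube_short's own z axis and vertical below 0.15 rad and linear speed of each of adapter_large, adapter_medium, adapter_small, tube_tall, tube_short below 0.02 m/s and horizontal distance between adapter_medium and rack_medium below 0.014 m and z of adapter_medium in the frame of rack_medium below 0.009 m and horizontal distance between adapter_small and rack_small below 0.014 m and z of adapter_small in the frame of rack_small below 0.009 m and horizontal distance between tube_tall and rack_tall below 0.014 m and z of tube_tall in the frame of rack_tall below 0.009 m and horizontal distance between tube_short and rack_short below 0.014 m and z of tube_short in the frame of rack_short below 0.009 m); the robot touches nothing.
It fails at once if the tall glass tube is dropped (moves faster than 0.6 m/s with no finger on it) (contact force between the fingers and tube_tall below 0.05 N and linear speed of tube_tall above 0.6 m/s).
It fails at once if the tall glass tube is tipped over (more than 0.7 rad) (angle between tube_tall's own z axis and vertical above 0.7 rad).
It fails at once if the short glass tube is dropped (moves faster than 0.6 m/s with no finger on it) (contact force between the fingers and tube_short below 0.05 N and linear speed of tube_short above 0.6 m/s).
It fails at once if the short glass tube is tipped over (more than 0.7 rad) (angle between tube_short's own z axis and vertical above 0.7 rad).
It also fails if it takes over 102 s, if anything falls off the work surface, if the arm or the gripper's body presses on something with over 40 N, if the wrist force passes 120 N, or if a joint passes its speed limit or range.

## Working session

There is one attempt and no reset: what is moved stays moved. The work goes in short steps, Python scripts to look and compute and a tool call to move; the robot and the scene stay as the last step left them, time stands still between calls to the robot, and variables do not carry over. Pictures are saved under pics/ and viewed, at most 14 in all, crops included, and the job is handed in when it is done.

Besides the shell and the picture viewer there is one more tool, called after "Call:" as a command line: name --argument value ..., lists and objects as JSON in quotes. servo_tool: Moves the arm, as the interface text tells. Its arguments: {"type":"object","properties":{"fingers":{"type":"array","items":{"type":"number"}},"linear":{"type":"array","items":{"type":"array","items":{"type":"number"}}},"rotation":{"type":"array","items":{"type":"array","items":{"type":"number"}}},"force":{"type":"number"}},"required":["fingers","linear","rotation"]}

```bash
mkdir -p pics; python3 - <<'E'
from bench import r
import cv2,pickle
d={}
for n in("top","side","wrist"):
    s=r.snapshot(n);d[n]=s;cv2.imwrite(f"pics/{n}0.png",cv2.resize(s["frame"][:,:,::-1],(800,600),interpolation=cv2.INTER_CUBIC))
    print(n,s["fx"],s["fy"],s["cx"],s["cy"],s["k1"],s["camera_from_world"].round(3).tolist())
pickle.dump(d,open("d0.pkl","wb"))
print(r.sense())
E
```

```text
top 382.9924158364919 382.9924158364919 254.95726458317358 192.1360513941935 -0.13090717667043716 [[-0.002, -1.0, -0.0, -8.304], [0.992, -0.002, 0.127, -495.132], [-0.127, 0.0, 0.992, -1059.82], [0.0, 0.0, 0.0, 1.0]]
side 407.21459914925066 407.21459914925066 253.7061852526072 188.22062611773828 -0.07234190025707574 [[-0.894, -0.447, -0.017, 433.544], [0.335, -0.694, 0.637, -205.342], [-0.297, 0.564, 0.771, -815.192], [0.0, 0.0, 0.0, 1.0]]
wrist 327.72321169146295 327.72321169146295 254.905475895617 192.54117874657268 -0.06683738031484211 [[0.391, -0.92, -0.001, -598.264], [0.872, 0.371, -0.32, 41.238], [0.295, 0.124, 0.947, -381.175], [0.0, 0.0, 0.0, 1.0]]
{'time': 0.15, 'joint_pos': array([-7.18148781e+01,  7.50617508e+00,  8.53154611e+01, -1.34147810e-03,
        8.72616079e+01, -4.89313409e+00]), 'qd': array([ 0.01701203, -0.12415308, -0.14686158, -0.00882443,  0.02769712,
       -0.06738345]), 'joint_efforts': array([ 9.96125782e-04, -5.70063472e+01, -5.01157773e+01, -3.05267222e-04,
        9.62377293e-03,  7.82599636e-05]), 'tool_pos': array([ 235.07995778, -551.5957351 ,  249.46996367]), 'tcp_rot': array([-1.79916945e+02, -5.76555022e-03,  2.30783169e+01]), 'ft_force': array([ 0.83165341, -0.95732094, -0.03643299]), 'wrist_torque': array([ 0.04615672, -0.01971947,  0.00870684]), 'grip_force': 0.0, 'finger_gap': 85.35489065357015}
```

View pics/top0.png

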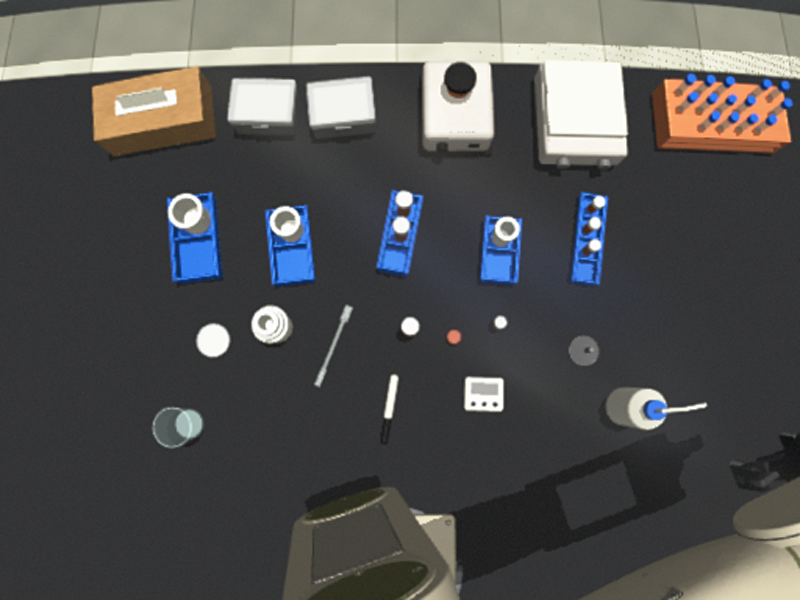

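View pics/side0.png

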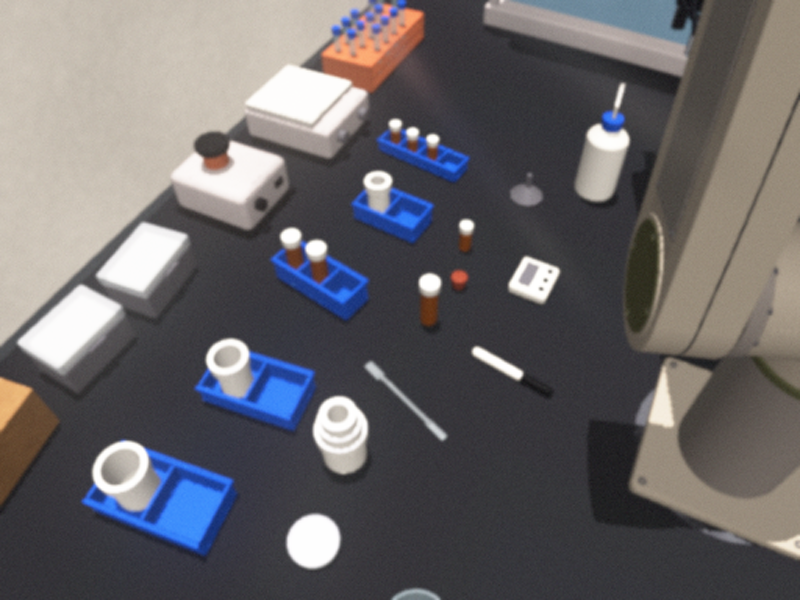

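The top view (800×600) shows these pieces:
- nest at about (270,324)
- tall tube cap at (410,326)
- short tube cap at (500,322)

The racks from left to right are large, medium, tall, small and short. The side view agrees. I'll take enlarged crops to get exact pixels.

```bash
python3 - <<'E'
import cv2,pickle
d=pickle.load(open("d0.pkl","rb"));f=d["top"]["frame"][:,:,::-1]
for i,c in enumerate((95,240)):
    cv2.imwrite(f"pics/c{i}.png",cv2.resize(f[115:235,c:c+160],(800,600),interpolation=cv2.INTER_CUBIC))
E
```

```text
(no output)
```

View pics/c0.png

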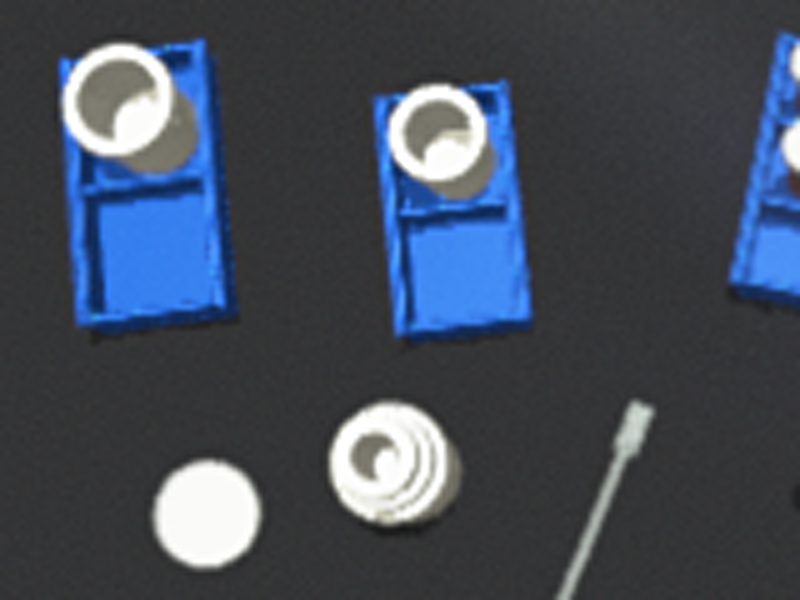

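View pics/c1.png

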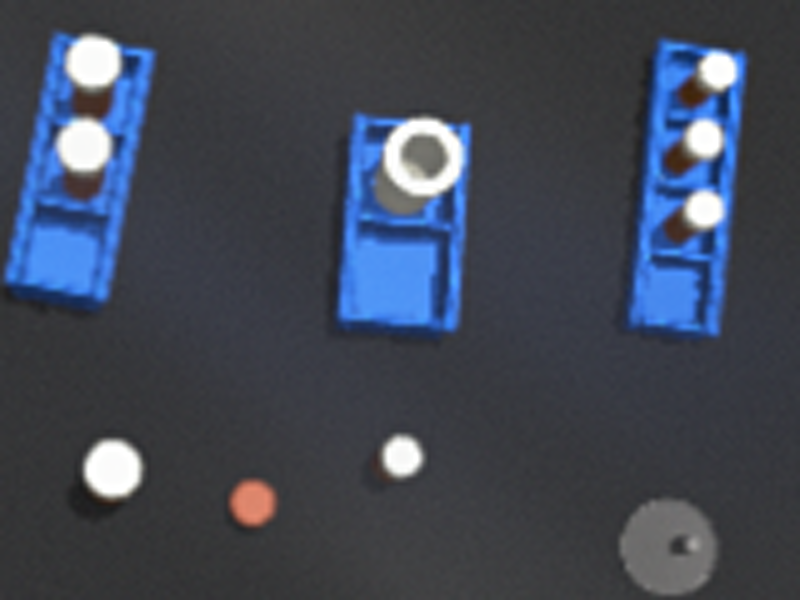

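The crops show the whole rims of the five racks, the nest's ring at crop 0 (377,458), and the caps at crop 1 (112,469) and (402,456). I'll fit known-size silhouettes to both cameras.

```bash
cat > fit.py <<'E'
import numpy as np,cv2
from scipy.optimize import minimize
def proj(s,P):
    c=np.c_[P,np.ones(len(P))]@s["camera_from_world"].T
    u=np.c_[c[:,0],-c[:,1]]/-c[:,2:3]; u=u*(1+s["k1"]*(u**2).sum(1,keepdims=True))
    return u*[s["fx"],s["fy"]]+[s["cx"],s["cy"]]
def back(s,uv,z):
    M=s["camera_from_world"];o=-M[:3,:3].T@M[:3,3]
    q=np.array([(uv[0]-s["cx"])/s["fx"],(uv[1]-s["cy"])/s["fy"]]);p=q.copy()
    for _ in range(20):p=q/(1+s["k1"]*(p@p))
    d=M[:3,:3].T@np.array([p[0],-p[1],-1]);return (o+d*(z-o[2])/d[2])[:2]
def masks(s):
    f=s["frame"].astype(int);R,G,B=f[...,0],f[...,1],f[...,2]
    return {"blue":((B-R>60)&(B>90)).astype(np.uint8),"white":((f.min(2)>110)).astype(np.uint8)}
def pick(m,uv):
    n,l,st,_=cv2.connectedComponentsWithStats(m)
    u,v=np.round(uv).astype(int);w=l[max(v-8,0):v+9,max(u-8,0):u+9];w=w[w>0]
    if not len(w):return None
    return cv2.convexHull(np.argwhere(l==np.bincount(w).argmax())[:,::-1].astype(np.int32))
K=8
def fill(p,box):
    im=np.zeros((int((box[3]-box[1])*K),int((box[2]-box[0])*K)),np.uint8)
    cv2.fillPoly(im,[np.round((p-[box[0],box[1]])*K).astype(np.int32)],1);return im
def fit(cams,kind,model,seed,x0):
    T=[]
    for s in cams:
        h=pick(masks(s)[kind],proj(s,np.array([seed]))[0])
        if h is None: print("none");continue
        h=h[:,0,:]
        b=[h[:,0].min()-15,h[:,1].min()-15,h[:,0].max()+16,h[:,1].max()+16]
        # expand hull half a pixel: centre -> pixel edges
        q=np.concatenate([h+np.array(o) for o in((-.5,-.5),(.5,-.5),(-.5,.5),(.5,.5))]).astype(np.float32)
        T.append((s,b,fill(cv2.convexHull(q)[:,0],b)))
    def ious(x):
        o=[]
        for s,b,t in T:
            m=fill(cv2.convexHull(proj(s,model(x)).astype(np.float32))[:,0],b)
            o.append((m&t).sum()/max((m|t).sum(),1))
        return o
    st=np.r_[np.array(x0)[None],[np.array(x0)+np.eye(len(x0))[i]*(12 if i<2 else 6) for i in range(len(x0))]]
    R=minimize(lambda x:-np.mean(ious(x)),x0,method="Nelder-Mead",options=dict(initial_simplex=st,xatol=.05,fatol=1e-5))
    return R.x.round(1),np.round(ious(R.x),3)
a=np.linspace(0,2*np.pi,40,endpoint=False)
def cyl(r,z0,z1):
    return lambda x:np.concatenate([np.c_[x[0]+r*np.cos(a),x[1]+r*np.sin(a),0*a+z] for z in(z0,z1)])
def nest(x):return np.concatenate([cyl(*q)(x) for q in((28,0,52),(32,52,70),(27,70,88),(22,88,106))])
def box(p,n,w,h):
    xs=(-p/2-2,(n-.5)*p+2);W=w/2+4
    c=np.array([[i,j,k] for i in xs for j in(-W,W) for k in(0,h)])
    def f(x):
        t=np.radians(x[2]);return np.c_[x[0]+c[:,0]*np.cos(t)-c[:,1]*np.sin(t),x[1]+c[:,0]*np.sin(t)+c[:,1]*np.cos(t),c[:,2]]
    return f
E
python3 - <<'E'
import pickle;from fit import *
d=pickle.load(open("d0.pkl","rb"));t,s=d["top"],d["side"]
nat=lambda c,u,v:(c+(u+.5)/5-.5,115+(v+.5)/5-.5)
for n,px,z,m in(("nest",nat(95,377,458),106,nest),("tall",nat(240,112,469),86,cyl(14.5,70,86)),("short",nat(240,402,456),52,cyl(10.5,38,52))):
    p=back(t,px,z);print(n,p.round(1),[ (fit(c,"white",m,(*p,z-5),p)) for c in([t],[s],[t,s])])
for n,px,a in(("large",nat(95,157,255),(78,2,74,36)),("medium",nat(95,465,270),(68,2,64,36)),("small",nat(240,395,275),(58,2,54,36)),("tall",nat(240,62,255),(48,3,44,44)),("short",nat(240,672,295),(42,4,38,26))):
    p=back(t,px,4);x0=[*p,0]
    print(n,p.round(1),[fit(c,"blue",box(*a),(*p,4),x0) for c in([t],[s],[t,s])])
E
```

```text
nest [448.4 216.6] [(array([450.4, 221.2]), array([0.903])), (array([452.2, 218.6]), array([0.9])), (array([450.8, 220.6]), array([0.902, 0.899]))]
tall [443.9 -28.3] [(array([445.1, -28.8]), array([0.801])), (array([446.2, -29.4]), array([0.82])), (array([445.4, -29.9]), array([0.8 , 0.82]))]
short [ 453.6 -191.2] [(array([ 455.1, -191.7]), array([0.767])), (array([ 456.1, -193.2]), array([0.779])), (array([ 455.1, -193.2]), array([0.765, 0.78 ]))]
large [579.8 376.8] [(array([579.9, 376.6,   4.8]), array([0.883])), (array([579. , 375.1,   8. ]), array([0.888])), (array([579. , 374.5,   7.1]), array([0.878, 0.881]))]
medium [569.4 189.7] [(array([568.6, 192.3,   4.4]), array([0.913])), (array([567.4, 189.5,   9.3]), array([0.88])), (array([568.3, 191.5,   7.2]), array([0.909, 0.879]))]
small [ 565.4 -197.9] [(array([ 563. , -199.6,   -2.9]), array([0.907])), (array([ 562.1, -195.7,   -2.4]), array([0.885])), (array([ 563. , -197.3,   -3.6]), array([0.905, 0.874]))]
tall [577.6  -1. ] [(array([ 5.772e+02, -1.000e-01, -1.480e+01]), array([0.843])), (array([575.6,  -3.9,  -8.7]), array([0.891])), (array([576.2,  -1.7, -10.5]), array([0.829, 0.887]))]
short [ 553.5 -364.5] [(array([ 554.3, -365.2,   -7.5]), array([0.89])), (array([ 552.9, -366.2,   -5.2]), array([0.864])), (array([ 554. , -365.2,   -7.1]), array([0.888, 0.856]))]
```

Both views agree to about 2 mm. All pieces fit the "yaw 0" tool orientation, closing along y across the rows. I'll move above the short tube first, turning the yaw to 0.

Call:
servo_tool --fingers '[0.0854,0.0854,0.0854,0.0854,0.0854,0.0854,0.0854,0.0854,0.0854,0.0854]' --linear '[[0.0344,-0.0245,0],[0.0688,-0.049,0],[0.1032,-0.0735,0],[0.1376,-0.098,0],[0.172,-0.1225,0],[0.2064,-0.147,0],[0.2408,-0.1715,0],[0.2752,-0.196,0],[0.3096,-0.2205,0],[0.3435,-0.245,0]]' --rotation '[[0,0,2.4],[0,0,4.8],[0,0,7.2],[0,0,9.6],[0,0,12],[0,0,14.4],[0,0,16.8],[0,0,19.2],[0,0,21.6],[0,0,23.08]]' --force 30

```text
time: 1.15
tool_pos: [455.7, -190.2, 250.2]
tcp_rot: [-180.0, 0.0, -0.1]
ft_force: [0.6, -0.2, 0.4]
finger_gap: 85.8
grip_force: 0.0
```

```bash
python3 - <<'E'
from bench import r
import cv2,pickle
from fit import *
s=r.snapshot("wrist");pickle.dump(s,open("w1.pkl","wb"))
cv2.imwrite("pics/w1.png",s["frame"][:,:,::-1])
q=r.sense();print(q["time"],q["tool_pos"].round(1),q["tcp_rot"].round(2),q["ft_force"].round(1))
print(proj(s,np.array([[455.3,-192.5,52],[563,-198,4],[554,-365,4],[455,-192,0]])).round(0))
E
```

```text
1.2 [ 458.2 -185.3  250.2] [-1.798e+02 -1.000e-01  1.000e-02] [ 0.2  5.5 -0.2]
[[258. 168.]
 [263.  58.]
 [417.  68.]
 [257. 157.]]
```

View pics/w1.png

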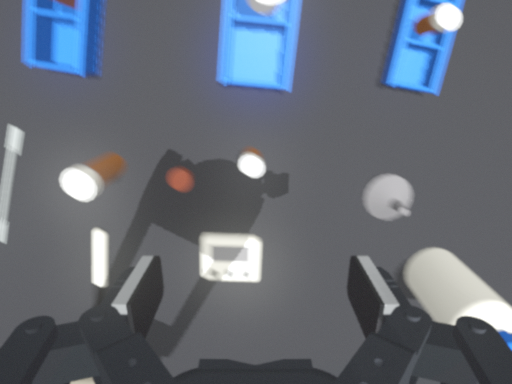

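The wrist view shows the short cap at (252,165), about 5 px from prediction, as is the small bay at (258,58). The arm was still settling, so the poses hold. I'll descend to the cap and grip.

Call:
servo_tool --fingers '[0.0854,0.0854,0.0854,0.0854,0.0854,0.0854,0.0854,0.0854]' --linear '[[0,0,0.02],[0,0,0.06],[0,0,0.1],[0,0,0.14],[0,0,0.17],[0,0,0.19],[0,0,0.2],[0,0,0.203]]' --rotation '[[0,0,0],[0,0,0],[0,0,0],[0,0,0],[0,0,0],[0,0,0],[0,0,0],[0,0,0]]'

```text
time: 2.0
tool_pos: [454.3, -191.6, 46.1]
tcp_rot: [-179.9, 0.1, -0.0]
ft_force: [0.4, -0.2, -0.1]
finger_gap: 85.4
grip_force: 0.0
```

```bash
python3 - <<'E'
from bench import r
import cv2
s=r.snapshot("wrist");cv2.imwrite("pics/w2.png",s["frame"][:,:,::-1])
q=r.sense();print(q["time"],q["tool_pos"].round(1),q["tcp_rot"].round(2),q["ft_force"].round(1))
E
```

```text
2.05 [ 454.9 -191.9   46.8] [-1.7997e+02  5.0000e-02 -0.0000e+00] [-0.4  0.5 -1. ]
```

View pics/w2.png

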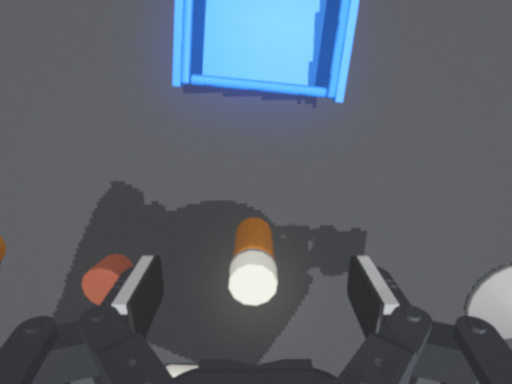

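The cap at (253,280) is centred between the pads, so I close.

Call:
servo_tool --fingers '[0.015,0.015,0.015,0.015,0.015,0.015,0.015,0.015,0.015,0.015]' --linear '[[0,0,0],[0,0,0],[0,0,0],[0,0,0],[0,0,0],[0,0,0],[0,0,0],[0,0,0],[0,0,0],[0,0,0]]' --rotation '[[0,0,0],[0,0,0],[0,0,0],[0,0,0],[0,0,0],[0,0,0],[0,0,0],[0,0,0],[0,0,0],[0,0,0]]' --force 30

```text
time: 3.05
tool_pos: [455.6, -192.1, 47.8]
tcp_rot: [180.0, -0.0, -0.0]
ft_force: [-1.5, 1.3, 5.8]
finger_gap: 19.3
grip_force: 29.3
```

Call:
servo_tool --fingers '[0.015,0.015,0.015,0.015,0.015,0.015,0.015,0.015,0.015,0.015]' --linear '[[0,0,-0.015],[0,0,-0.045],[0,0,-0.08],[0.01,0.018,-0.09],[0.03,0.053,-0.09],[0.05,0.088,-0.09],[0.07,0.123,-0.09],[0.09,0.158,-0.09],[0.0988,0.173,-0.09],[0.0988,0.173,-0.09]]' --rotation '[[0,0,0],[0,0,0],[0,0,0],[0,0,0],[0,0,0],[0,0,0],[0,0,0],[0,0,0],[0,0,0],[0,0,0]]'

```text
time: 4.05
tool_pos: [554.1, -366.9, 136.3]
tcp_rot: [180.0, 0.0, -0.1]
ft_force: [-1.0, 0.2, -1.2]
finger_gap: 19.6
grip_force: 29.4
```

```bash
python3 - <<'E'
from bench import r
import cv2
s=r.snapshot("wrist");cv2.imwrite("pics/w3.png",s["frame"][:,:,::-1])
q=r.sense();print(q["time"],q["tool_pos"].round(1),q["finger_gap"],q["grip_force"],q["ft_force"].round(1))
E
```

```text
4.1 [ 553.6 -365.4  136.2] 19.882882278226614 29.4220170378685 [-0.5  0.1 -0.4]
```

View pics/w3.png

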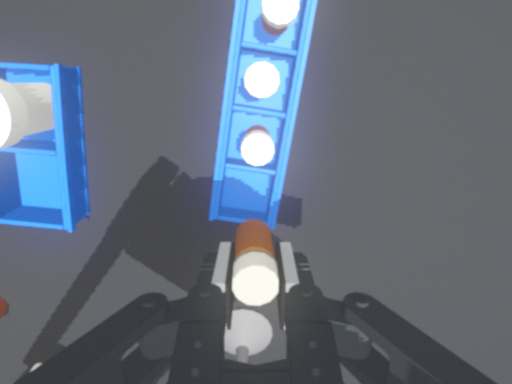

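The short tube is held, and its bay centre is at about (248,192) in the wrist view. I'll check that against the target.

```bash
python3 - <<'E'
from bench import r
from fit import *
s=r.snapshot("wrist")
# rim of empty bay: outer near corners (210,221),(275,227) z=26 ; floor centre (248,192) z=4
for p,z in(((248,192),4),((210,221),26),((275,227),26),((276,170),26),((223,165),26)):print(p,back(s,p,z).round(1))
q=r.sense();print(q["time"],q["tool_pos"].round(1))
E
```

```text
(248, 192) [ 549.2 -358.9]
(210, 221) [ 532.9 -329.6]
(275, 227) [ 527.7 -380.3]
(276, 170) [ 573.7 -380.2]
(223, 165) [ 577.6 -341.2]
4.15 [ 553.4 -364.5  136.3]
```

The wrist calibration shows the same +5 mm y bias as on the tube, which the grasp showed was correctly placed. So the bay is near (554,-363), and I'll lower there with a small shift.

Call:
servo_tool --fingers '[0.015,0.015,0.015,0.015,0.015,0.015,0.015,0.015,0.015]' --linear '[[0,-0.001,0.015],[0,-0.002,0.035],[0,-0.002,0.055],[0,-0.002,0.07],[0,-0.002,0.078],[0,-0.002,0.081],[0,-0.002,0.083],[0,-0.002,0.0845],[0,-0.002,0.0845]]' --rotation '[[0,0,0],[0,0,0],[0,0,0],[0,0,0],[0,0,0],[0,0,0],[0,0,0],[0,0,0],[0,0,0]]'

```text
time: 5.05
tool_pos: [554.4, -363.3, 53.5]
tcp_rot: [180.0, -0.1, -0.0]
ft_force: [0.1, 0.1, -1.1]
finger_gap: 19.8
grip_force: 29.4
```

Call:
servo_tool --fingers '[0.015,0.015,0.05,0.05,0.05,0.05,0.05,0.05,0.05,0.05]' --linear '[[0,0,0.001],[0,0,0.0012],[0,0,0.0012],[0,0,0.0012],[0,0,0.0012],[0,0,0.0012],[0,0,-0.01],[0,0,-0.04],[0,0,-0.08],[0,0,-0.12]]' --rotation '[[0,0,0],[0,0,0],[0,0,0],[0,0,0],[0,0,0],[0,0,0],[0,0,0],[0,0,0],[0,0,0],[0,0,0]]'

```text
time: 6.05
tool_pos: [553.7, -362.7, 174.5]
tcp_rot: [-180.0, 0.0, 0.0]
ft_force: [0.9, -0.2, 0.7]
finger_gap: 49.9
grip_force: 0.0
```

```bash
python3 - <<'E'
from bench import r
from fit import *
s=r.snapshot("wrist");cv2.imwrite("pics/w4.png",s["frame"][:,:,::-1])
q=r.sense();print(q["time"],q["tool_pos"].round(1),q["tcp_rot"],q["finger_gap"])
E
```

```text
6.1 [ 556.8 -365.   184.1] [ 1.79612891e+02 -5.01543018e-01  4.89835630e-03] 50.17569426893941
```

View pics/w4.png

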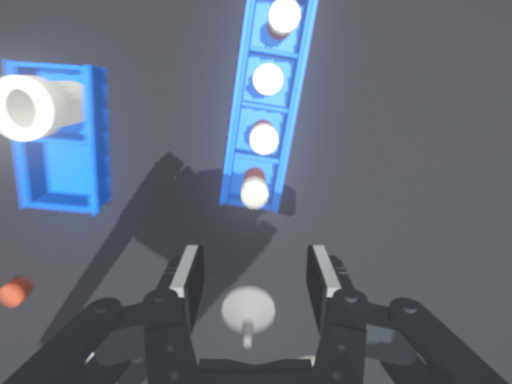

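The short tube stands in its bay at (254,190). Next is the tall tube.

Call:
servo_tool --fingers '[0.07,0.07,0.07,0.07,0.07,0.07,0.07,0.07,0.07,0.07]' --linear '[[-0.006,-0.02,-0.02],[-0.02,-0.06,-0.02],[-0.033,-0.1,-0.02],[-0.046,-0.14,-0.02],[-0.059,-0.18,-0.02],[-0.072,-0.22,-0.02],[-0.085,-0.26,-0.02],[-0.098,-0.3,-0.02],[-0.106,-0.325,-0.02],[-0.1088,-0.3336,-0.02]]' --rotation '[[0,0,0],[0,0,0],[0,0,0],[0,0,0],[0,0,0],[0,0,0],[0,0,0],[0,0,0],[0,0,0],[0,0,0]]'

```text
time: 7.1
tool_pos: [444.7, -27.3, 193.6]
tcp_rot: [-180.0, -0.1, 0.1]
ft_force: [0.8, -1.0, 0.0]
finger_gap: 70.2
grip_force: 0.0
```

Call:
servo_tool --fingers '[0.07,0.07,0.07,0.07,0.07,0.07,0.07]' --linear '[[0,0,0],[0,0,0.02],[0,0,0.05],[0,0,0.08],[0,0,0.105],[0,0,0.117],[0,0,0.117]]' --rotation '[[0,0,0],[0,0,0],[0,0,0],[0,0,0],[0,0,0],[0,0,0],[0,0,0]]'

```text
time: 7.8
tool_pos: [444.1, -30.0, 74.2]
tcp_rot: [-180.0, 0.2, -0.1]
ft_force: [-1.2, 1.0, -0.7]
finger_gap: 69.8
grip_force: 0.0
```

Call:
servo_tool --fingers '[0.02,0.02,0.02,0.02,0.02,0.02,0.02,0.02,0.02,0.02]' --linear '[[0,0,0],[0,0,0],[0,0,0],[0,0,0],[0,0,0],[0,0,0],[0,0,0],[0,0,0],[0,0,0],[0,0,0]]' --rotation '[[0,0,0],[0,0,0],[0,0,0],[0,0,0],[0,0,0],[0,0,0],[0,0,0],[0,0,0],[0,0,0],[0,0,0]]'

```text
time: 8.8
tool_pos: [446.5, -29.5, 77.4]
tcp_rot: [180.0, -0.2, 0.0]
ft_force: [-0.5, 0.4, 5.4]
finger_gap: 28.0
grip_force: 29.5
```

```bash
python3 - <<'E'
from bench import r
from fit import *
s=r.snapshot("wrist");cv2.imwrite("pics/w5.png",s["frame"][:,:,::-1])
q=r.sense();print(q["time"],q["tool_pos"].round(1),q["tcp_rot"],q["finger_gap"])
E
```

```text
8.85 [446.5 -29.5  77.4] [ 1.79969155e+02 -1.71985800e-01  1.36707236e-02] 28.050171151344088
```

View pics/w5.png

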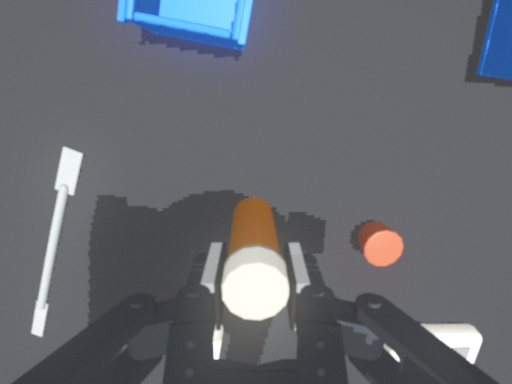

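The tall tube is gripped, cap at (255,283). I'll lift it, carry it over its bay and lower it.

Call:
servo_tool --fingers '[0.02,0.02,0.02,0.02,0.02,0.02,0.02,0.02,0.02,0.02]' --linear '[[0,0,-0.015],[0,0,-0.04],[0,0,-0.07],[0.01,-0.002,-0.08],[0.035,-0.007,-0.08],[0.06,-0.013,-0.08],[0.085,-0.018,-0.08],[0.11,-0.023,-0.08],[0.125,-0.0265,-0.08],[0.1316,-0.0278,-0.08]]' --rotation '[[0,0,0],[0,0,0],[0,0,0],[0,0,0],[0,0,0],[0,0,0],[0,0,0],[0,0,0],[0,0,0],[0,0,0]]'

```text
time: 9.85
tool_pos: [577.8, -1.1, 155.9]
tcp_rot: [180.0, -0.0, 0.0]
ft_force: [0.3, 0.6, -1.4]
finger_gap: 28.1
grip_force: 29.6
```

Call:
servo_tool --fingers '[0.02,0.02,0.02,0.02]' --linear '[[0,0,0],[0,0,0.01],[0,0,0.025],[0,0,0.025]]' --rotation '[[0,0,0],[0,0,0],[0,0,0],[0,0,0]]'

```text
time: 10.25
tool_pos: [574.1, -1.5, 127.2]
tcp_rot: [-180.0, 0.3, -0.0]
ft_force: [-0.6, 0.1, -1.3]
finger_gap: 28.0
grip_force: 29.6
```

```bash
python3 - <<'E'
from bench import r
from fit import *
s=r.snapshot("wrist");t=r.snapshot("top");pickle=__import__("pickle");pickle.dump((s,t),open("w6.pkl","wb"))
a=s["frame"][:,:,::-1]; b=r.snapshot("side")["frame"][115:235,150:310,::-1]
cv2.imwrite("pics/w6.png",np.hstack([cv2.resize(a,(400,300)),cv2.resize(b,(400,300),interpolation=cv2.INTER_CUBIC)]))
q=r.sense();print(q["time"],q["tool_pos"].round(1),q["finger_gap"],q["ft_force"])
print(proj(s,np.array([[576.8,-1.5,4]]))*400/512)
E
```

```text
10.4 [576.2  -1.6 130.4] 27.703515304907473 [-0.22660929 -0.008522    0.12999894]
[[199.90204014 145.71661042]]
```

View pics/w6.png

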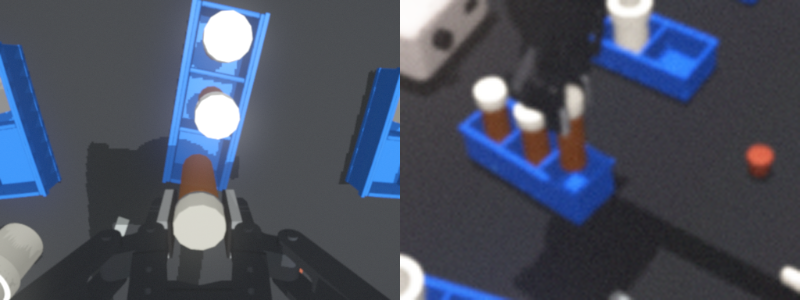

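The wrist half shows the near rack corners at (165,180) and (230,190), and the tube over the empty bay. The bay centre needs a quick check from these rim points.

```bash
python3 - <<'E'
import pickle
from fit import *
s,t=pickle.load(open("w6.pkl","rb"))
for p,z in(((165,181),44),((229,189),44),((191,3),44),((270,14),44)):print(p,back(s,np.array(p)*1.28,z).round(1))
m=box(48,3,44,44)([576.8,-1.5,-12]);print(m[m[:,2]==44].round(0).tolist(),(proj(s,m[m[:,2]==44])/1.28).round(0).tolist())
E
```

```text
(165, 181) [556.7  29.8]
(229, 189) [548.6 -27.7]
(191, 3) [698.9   5. ]
(270, 14) [691.9 -53.2]
[[546.0, -22.0, 44.0], [557.0, 29.0, 44.0], [691.0, -52.0, 44.0], [702.0, -1.0, 44.0]] [[222.0, 192.0], [165.0, 181.0], [269.0, 16.0], [200.0, -1.0]]
```

The corners match within about 3 mm, so I lower and release.

Call:
servo_tool --fingers '[0.02,0.02,0.02,0.02,0.02,0.02,0.02]' --linear '[[0.001,0,0.015],[0.001,0,0.03],[0.001,0,0.04],[0.001,0,0.046],[0.001,0,0.048],[0.001,0,0.05],[0.001,0,0.0505]]' --rotation '[[0,0,0],[0,0,0],[0,0,0],[0,0,0],[0,0,0],[0,0,0],[0,0,0]]'

```text
time: 11.1
tool_pos: [578.6, -1.5, 81.5]
tcp_rot: [-180.0, -0.1, 0.0]
ft_force: [-2.7, 0.5, 6.5]
finger_gap: 28.2
grip_force: 30.1
```

Call:
servo_tool --fingers '[0.02,0.055,0.055,0.055,0.055,0.055,0.055,0.055,0.055,0.055]' --linear '[[0,0,0],[0,0,0],[0,0,0],[0,0,0],[0,0,0],[0,0,-0.01],[0,0,-0.035],[0,0,-0.07],[0,0,-0.105],[0,0,-0.12]]' --rotation '[[0,0,0],[0,0,0],[0,0,0],[0,0,0],[0,0,0],[0,0,0],[0,0,0],[0,0,0],[0,0,0],[0,0,0]]'

```text
time: 12.1
tool_pos: [579.7, -1.7, 205.4]
tcp_rot: [180.0, -0.4, -0.0]
ft_force: [1.4, 0.5, 0.8]
finger_gap: 55.3
grip_force: 0.0
```

Call:
servo_tool --fingers '[0.0854,0.0854,0.0854,0.0854,0.0854,0.0854,0.0854,0.0854,0.0854,0.0854]' --linear '[[-0.01,-0.018,0],[-0.032,-0.055,0],[-0.054,-0.092,0],[-0.076,-0.129,0],[-0.098,-0.166,0],[-0.115,-0.196,0],[-0.126,-0.214,0],[-0.129,-0.2195,0],[-0.129,-0.2195,0],[-0.129,-0.2195,0]]' --rotation '[[0,0,0],[0,0,0],[0,0,0],[0,0,0],[0,0,0],[0,0,0],[0,0,0],[0,0,0],[0,0,0],[0,0,0]]'

```text
time: 13.1
tool_pos: [449.2, 217.3, 200.2]
tcp_rot: [180.0, -0.0, -0.0]
ft_force: [0.7, 0.1, 0.3]
finger_gap: 85.7
grip_force: 0.0
```

```bash
python3 - <<'E'
from bench import r
from fit import *
s=r.snapshot("wrist");t=r.snapshot("top");pickle=__import__("pickle");pickle.dump((s,t),open("w7.pkl","wb"))
b=t["frame"][115:235,180:340,::-1]
cv2.imwrite("pics/w7.png",np.hstack([cv2.resize(s["frame"][:,:,::-1],(480,360)),cv2.resize(b,(320,240),interpolation=cv2.INTER_CUBIC)[:240].copy() if 0 else cv2.copyMakeBorder(cv2.resize(b,(320,240),interpolation=cv2.INTER_CUBIC),0,120,0,0,cv2.BORDER_CONSTANT)]))
q=r.sense();print(q["time"],q["tool_pos"].round(1),q["finger_gap"])
c=cyl(22,106,106);k=480/512
for p in((449,218),(450.5,220),(447,214)):
    m=proj(s,np.array([[*p,106],[*p,70]]))*k;print(p,m.round(0).tolist())
print(proj(s,np.array([[568.5,191,4],[579.5,376,4]]))*k)
E
```

```text
13.2 [449.4 217.  200.2] 85.52602436012923
(449, 218) [[239.0, 191.0], [239.0, 176.0]]
(450.5, 220) [[236.0, 189.0], [237.0, 175.0]]
(447, 214) [[244.0, 193.0], [244.0, 178.0]]
[[266.75297339  37.32985844]
 [ 76.55192302  28.4225233 ]]
```

View pics/w7.png

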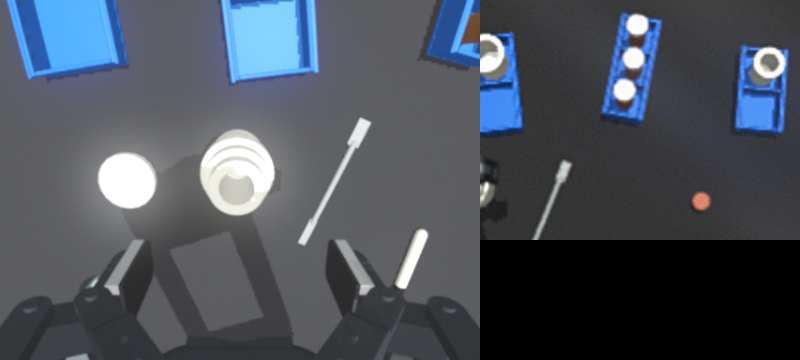

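The tall tube stands in its rack. The nest's top ring at (237,187) of the wrist half gives about (450,218), so I descend with the tips just above the medium collar and grip the small collar.

Call:
servo_tool --fingers '[0.0854,0.0854,0.0854,0.0854,0.0854,0.0854,0.0854]' --linear '[[0.001,0,0.02],[0.001,0,0.05],[0.001,0,0.075],[0.001,0,0.085],[0.001,0,0.089],[0.001,0,0.089],[0.001,0,0.089]]' --rotation '[[0,0,0],[0,0,0],[0,0,0],[0,0,0],[0,0,0],[0,0,0],[0,0,0]]'

```text
time: 13.9
tool_pos: [450.8, 218.1, 112.7]
tcp_rot: [-180.0, -0.1, -0.0]
ft_force: [-0.1, 1.5, 0.2]
finger_gap: 85.5
grip_force: 0.0
```

Call:
servo_tool --fingers '[0.035,0.035,0.035,0.035,0.035,0.035,0.035,0.035,0.035,0.035]' --linear '[[0,0,0],[0,0,0],[0,0,0],[0,0,0],[0,0,0],[0,0,0],[0,0,0],[0,0,0],[0,0,0],[0,0,0]]' --rotation '[[0,0,0],[0,0,0],[0,0,0],[0,0,0],[0,0,0],[0,0,0],[0,0,0],[0,0,0],[0,0,0],[0,0,0]]' --force 30

```text
time: 14.9
tool_pos: [450.3, 218.3, 112.2]
tcp_rot: [-180.0, -0.1, 0.0]
ft_force: [-1.0, -0.1, 5.4]
finger_gap: 41.8
grip_force: 30.3
```

Call:
servo_tool --fingers '[0.035,0.035,0.035,0.035,0.035,0.035,0.035,0.035,0.035,0.035]' --linear '[[0,0,-0.005],[0,0,-0.013],[0,0,-0.021],[0,0,-0.03],[0,0,-0.04],[0,0,-0.05],[0,0,-0.06],[0,0,-0.075],[0,0,-0.09],[0,0,-0.09]]' --rotation '[[0,0,0],[0,0,0],[0,0,0],[0,0,0],[0,0,0],[0,0,0],[0,0,0],[0,0,0],[0,0,0],[0,0,0]]'

```text
time: 15.9
tool_pos: [451.4, 218.5, 204.7]
tcp_rot: [-179.9, -0.3, 0.0]
ft_force: [0.7, 0.5, -0.7]
finger_gap: 41.9
grip_force: 30.5
```

```bash
python3 - <<'E'
from bench import r
from fit import *
s=r.snapshot("wrist");t=r.snapshot("side")
cv2.imwrite("pics/w8.png",np.hstack([cv2.resize(s["frame"][:,:,::-1],(400,300)),cv2.resize(t["frame"][200:320,150:310,::-1],(400,300),interpolation=cv2.INTER_CUBIC)]))
q=r.sense();print(q["time"],q["tool_pos"].round(1),q["finger_gap"],q["grip_force"])
E
```

```text
16.0 [450.2 218.1 201.9] 41.88077134316181 30.46479346230626
```

View pics/w8.png

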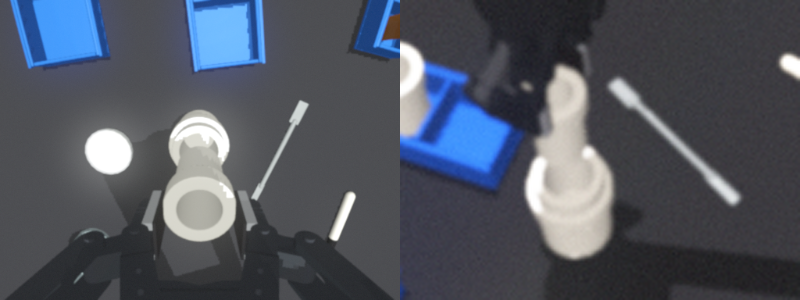

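Only the small adapter came out, and the medium stays in the large one (left half, (200,140)). I carry it to the small rack.

Call:
servo_tool --fingers '[0.035,0.035,0.035,0.035,0.035,0.035,0.035,0.035,0.035,0.035]' --linear '[[0.005,0.018,0],[0.015,0.055,0],[0.026,0.095,0],[0.037,0.135,0],[0.048,0.175,0],[0.059,0.215,0],[0.07,0.255,0],[0.081,0.295,0],[0.092,0.335,0],[0.103,0.375,0]]' --rotation '[[0,0,0],[0,0,0],[0,0,0],[0,0,0],[0,0,0],[0,0,0],[0,0,0],[0,0,0],[0,0,0],[0,0,0]]'

```text
time: 17.0
tool_pos: [552.4, -158.6, 200.1]
tcp_rot: [-180.0, 0.1, -0.0]
ft_force: [0.1, 0.4, -0.9]
finger_gap: 42.1
grip_force: 30.5
```

Call:
servo_tool --fingers '[0.035,0.035,0.035,0.035,0.035,0.035,0.035,0.035,0.035]' --linear '[[0.0092,0.033,0],[0.0112,0.0405,0],[0.0112,0.0405,0.02],[0.0112,0.0405,0.055],[0.0112,0.0405,0.085],[0.0112,0.0405,0.105],[0.0112,0.0405,0.115],[0.0112,0.0405,0.12],[0.0112,0.0405,0.1205]]' --rotation '[[0,0,0],[0,0,0],[0,0,0],[0,0,0],[0,0,0],[0,0,0],[0,0,0],[0,0,0],[0,0,0]]'

```text
time: 17.9
tool_pos: [564.5, -197.2, 81.4]
tcp_rot: [180.0, -0.0, 0.0]
ft_force: [0.2, 0.1, 0.5]
finger_gap: 42.0
grip_force: 30.6
```

Call:
servo_tool --fingers '[0.035,0.065,0.065,0.065,0.065,0.065,0.065,0.065,0.065,0.065]' --linear '[[0,0,0.0015],[0,0,0.0015],[0,0,0.0015],[0,0,0.0015],[0,0,0.0015],[0,0,-0.01],[0,0,-0.035],[0,0,-0.07],[0,0,-0.105],[0,0,-0.12]]' --rotation '[[0,0,0],[0,0,0],[0,0,0],[0,0,0],[0,0,0],[0,0,0],[0,0,0],[0,0,0],[0,0,0],[0,0,0]]'

```text
time: 18.9
tool_pos: [565.8, -198.3, 206.1]
tcp_rot: [179.8, -0.3, -0.0]
ft_force: [0.9, -0.9, 0.4]
finger_gap: 64.8
grip_force: 0.0
```

```bash
python3 - <<'E'
from bench import r
import pickle
from fit import *
s=r.snapshot("wrist");pickle.dump((s,r.snapshot("side"),r.snapshot("top")),open("w9.pkl","wb"))
q=r.sense();print(q["time"],q["tool_pos"].round(1),q["finger_gap"])
t=pickle.load(open("w9.pkl","rb"))
N=lambda x:np.concatenate([cyl(*q)(x) for q in((28,0,52),(32,52,70),(27,70,88))])
for c in((t[1],),(t[2],),t[1:]):print(fit(c,"white",N,(450,218,80),[450.,218.]))
S=lambda z:lambda x:np.concatenate([cyl(18,z,z+52)(x),cyl(22,z+52,z+70)(x)])
for c in t:print(fit((c,),"white",S(4),(564,-197,70),[564.,-197.]))
E
```

```text
19.05 [ 564.6 -197.8  201.9] 65.00408503032382
(array([451.5, 219.8]), array([0.904]))
(array([449.8, 221.7]), array([0.9]))
(array([450.8, 220.8]), array([0.901, 0.9  ]))
(array([ 564.7, -197. ]), array([0.322]))
(array([ 580.4, -207.3]), array([0.436]))
(array([ 879.7, -600.4]), array([0.002]))
```

Call:
servo_tool --fingers '[0.0854,0.0854,0.0854,0.0854,0.0854,0.0854,0.0854,0.0854,0.0854,0.0854]' --linear '[[-0.006,-0.022,0],[-0.019,-0.068,0],[-0.032,-0.116,0],[-0.045,-0.164,0],[-0.058,-0.212,0],[-0.071,-0.26,0],[-0.084,-0.308,0],[-0.097,-0.355,0],[-0.109,-0.398,0],[-0.1137,-0.416,0]]' --rotation '[[0,0,0],[0,0,0],[0,0,0],[0,0,0],[0,0,0],[0,0,0],[0,0,0],[0,0,0],[0,0,0],[0,0,0]]'

```text
time: 20.05
tool_pos: [447.5, 221.3, 198.1]
tcp_rot: [180.0, 0.2, 0.2]
ft_force: [0.9, -1.1, -0.1]
finger_gap: 85.3
grip_force: 0.0
```

Call:
servo_tool --fingers '[0.0854,0.0854,0.0854,0.0854,0.0854,0.0854,0.0854,0.0854]' --linear '[[0,0,0],[0,0,0.02],[0,0,0.05],[0,0,0.08],[0,0,0.1],[0,0,0.106],[0,0,0.1075],[0,0,0.1075]]' --rotation '[[0,0,0],[0,0,0],[0,0,0],[0,0,0],[0,0,0],[0,0,0],[0,0,0],[0,0,0]]'

```text
time: 20.85
tool_pos: [450.7, 218.1, 93.6]
tcp_rot: [180.0, -0.0, -0.0]
ft_force: [1.4, 0.0, -0.3]
finger_gap: 85.2
grip_force: 0.0
```

Call:
servo_tool --fingers '[0.045,0.045,0.045,0.045,0.045,0.045,0.045,0.045]' --linear '[[0,0,0],[0,0,0],[0,0,0],[0,0,0],[0,0,0],[0,0,0],[0,0,0],[0,0,0]]' --rotation '[[0,0,0],[0,0,0],[0,0,0],[0,0,0],[0,0,0],[0,0,0],[0,0,0],[0,0,0]]'

```text
time: 21.65
tool_pos: [451.3, 218.9, 94.8]
tcp_rot: [-179.9, -0.1, 0.0]
ft_force: [-1.2, 1.1, 6.8]
finger_gap: 52.0
grip_force: 30.8
```

Call:
servo_tool --fingers '[0.045,0.045,0.045,0.045,0.045,0.045,0.045,0.045,0.045,0.045]' --linear '[[0,0,-0.005],[0,0,-0.013],[0,0,-0.021],[0,0,-0.03],[0,0,-0.04],[0,0,-0.05],[0,0,-0.06],[0,0,-0.075],[0,0,-0.09],[0,0,-0.09]]' --rotation '[[0,0,0],[0,0,0],[0,0,0],[0,0,0],[0,0,0],[0,0,0],[0,0,0],[0,0,0],[0,0,0],[0,0,0]]'

```text
time: 22.65
tool_pos: [452.0, 219.1, 186.7]
tcp_rot: [-179.9, -0.3, 0.0]
ft_force: [0.8, 1.1, -1.4]
finger_gap: 51.8
grip_force: 31.4
```

```bash
python3 - <<'E'
from bench import r
from fit import *
s=r.snapshot("wrist");t=r.snapshot("side");u=r.snapshot("top")
f=lambda im:cv2.resize(im[:,:,::-1],(400,300),interpolation=cv2.INTER_CUBIC)
cv2.imwrite("pics/w10.png",np.vstack([np.hstack([f(s["frame"]),f(t["frame"][200:320,150:310])]),np.hstack([f(t["frame"][60:210,170:370]),f(u["frame"][115:235,240:400])])]))
q=r.sense();print(q["time"],q["tool_pos"].round(1),q["finger_gap"],q["grip_force"])
print(proj(s,np.array([[568.5,190.5,4],[579.5,376,4]]))*400/512)
E
```

```text
22.8 [450.2 218.4 183.1] 51.681958359630414 31.430127080529928
[[225.65788876  33.12715841]
 [ 60.55235003  25.40506049]]
```

View pics/w10.png

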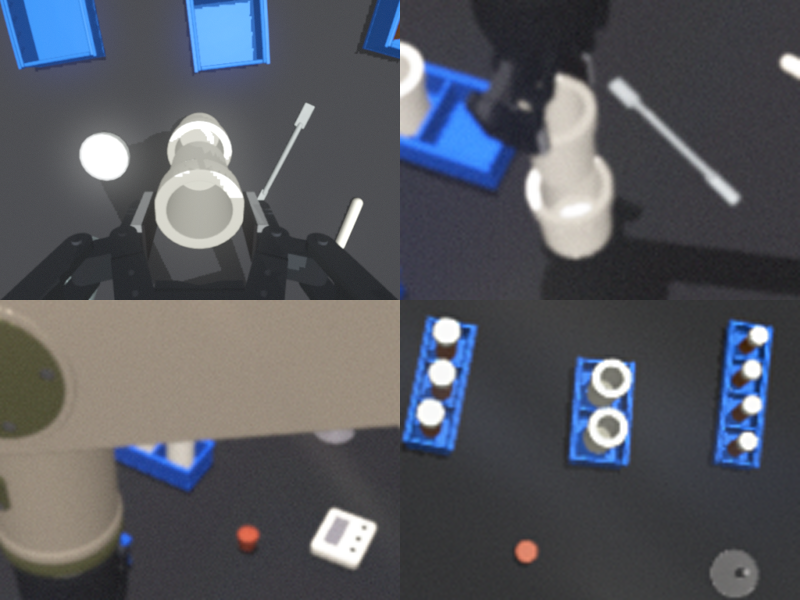

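The tall, short and small pieces all stand in their bays (bottom-right panel), and the medium adapter is held. I place the medium at (568,190).

Call:
servo_tool --fingers '[0.045,0.045,0.045,0.045,0.045,0.045]' --linear '[[0.015,0.004,0],[0.05,0.012,0],[0.085,0.021,0],[0.11,0.027,0],[0.1177,0.0285,0],[0.1177,0.0285,0]]' --rotation '[[0,0,0],[0,0,0],[0,0,0],[0,0,0],[0,0,0],[0,0,0]]'

```text
time: 23.4
tool_pos: [568.0, 189.5, 182.0]
tcp_rot: [180.0, 0.1, -0.1]
ft_force: [-0.5, -0.3, -1.4]
finger_gap: 51.7
grip_force: 31.5
```

Call:
servo_tool --fingers '[0.045,0.045,0.045,0.045,0.045,0.045,0.045,0.045]' --linear '[[0,0,0.02],[0,0,0.05],[0,0,0.075],[0,0,0.092],[0,0,0.099],[0,0,0.102],[0,0,0.1035],[0,0,0.1035]]' --rotation '[[0,0,0],[0,0,0],[0,0,0],[0,0,0],[0,0,0],[0,0,0],[0,0,0],[0,0,0]]'

```text
time: 24.2
tool_pos: [568.4, 190.2, 81.8]
tcp_rot: [180.0, -0.1, 0.0]
ft_force: [-1.8, -2.9, 4.0]
finger_gap: 51.8
grip_force: 31.9
```

Call:
servo_tool --fingers '[0.045,0.072,0.072,0.072,0.072,0.072,0.072,0.072,0.072,0.072]' --linear '[[0,0,0.0005],[0,0,0.0005],[0,0,0.0005],[0,0,0.0005],[0,0,0.0005],[0,0,-0.01],[0,0,-0.035],[0,0,-0.07],[0,0,-0.09],[0,0,-0.09]]' --rotation '[[0,0,0],[0,0,0],[0,0,0],[0,0,0],[0,0,0],[0,0,0],[0,0,0],[0,0,0],[0,0,0],[0,0,0]]'

```text
time: 25.2
tool_pos: [570.6, 190.6, 175.1]
tcp_rot: [-179.9, -0.4, -0.0]
ft_force: [0.7, -0.0, 0.7]
finger_gap: 71.8
grip_force: 0.0
```

Call:
servo_tool --fingers '[0.0854,0.0854,0.0854,0.0854,0.0854,0.0854,0.0854]' --linear '[[-0.015,-0.004,0],[-0.05,-0.012,0],[-0.085,-0.021,0],[-0.11,-0.027,0],[-0.1177,-0.0285,0],[-0.1177,-0.0285,0],[-0.1177,-0.0285,0]]' --rotation '[[0,0,0],[0,0,0],[0,0,0],[0,0,0],[0,0,0],[0,0,0],[0,0,0]]'

```text
time: 25.9
tool_pos: [451.1, 218.3, 169.9]
tcp_rot: [180.0, -0.0, 0.0]
ft_force: [0.8, 0.5, -0.3]
finger_gap: 85.5
grip_force: 0.0
```

Call:
servo_tool --fingers '[0.0854,0.0854,0.0854,0.0854,0.0854,0.0854,0.0854,0.0854]' --linear '[[0,0,0.02],[0,0,0.045],[0,0,0.065],[0,0,0.08],[0,0,0.09],[0,0,0.1],[0,0,0.106],[0,0,0.106]]' --rotation '[[0,0,0],[0,0,0],[0,0,0],[0,0,0],[0,0,0],[0,0,0],[0,0,0],[0,0,0]]'

```text
time: 26.7
tool_pos: [450.1, 218.2, 63.1]
tcp_rot: [180.0, 0.1, -0.0]
ft_force: [-0.1, -0.2, 0.1]
finger_gap: 85.2
grip_force: 0.0
```

Call:
servo_tool --fingers '[0.055,0.055,0.055,0.055,0.055,0.055,0.055]' --linear '[[0,0,0],[0,0,0],[0,0,0],[0,0,0],[0,0,0],[0,0,0],[0,0,0]]' --rotation '[[0,0,0],[0,0,0],[0,0,0],[0,0,0],[0,0,0],[0,0,0],[0,0,0]]'

```text
time: 27.4
tool_pos: [451.1, 218.8, 65.0]
tcp_rot: [-180.0, -0.1, 0.0]
ft_force: [-0.6, -0.4, 6.0]
finger_gap: 62.4
grip_force: 33.1
```

Call:
servo_tool --fingers '[0.055,0.055,0.055,0.055,0.055,0.055,0.055,0.055,0.055,0.055]' --linear '[[0,0,-0.015],[0,0,-0.04],[0,0,-0.07],[0.012,-0.015,-0.085],[0.037,-0.045,-0.085],[0.062,-0.075,-0.085],[0.087,-0.106,-0.085],[0.11,-0.134,-0.085],[0.125,-0.1525,-0.085],[0.1292,-0.1575,-0.085]]' --rotation '[[0,0,0],[0,0,0],[0,0,0],[0,0,0],[0,0,0],[0,0,0],[0,0,0],[0,0,0],[0,0,0],[0,0,0]]'

```text
time: 28.4
tool_pos: [580.2, 377.7, 148.2]
tcp_rot: [-180.0, -0.0, 0.1]
ft_force: [-0.1, 0.7, -1.0]
finger_gap: 62.4
grip_force: 33.4
```

Call:
servo_tool --fingers '[0.055,0.055,0.055,0.055,0.055,0.055,0.055,0.055,0.055,0.055]' --linear '[[0,0,0],[0,0,0.005],[0,0,0.02],[0,0,0.04],[0,0,0.06],[0,0,0.071],[0,0,0.077],[0,0,0.0795],[0,0,0.081],[0,0,0.081]]' --rotation '[[0,0,0],[0,0,0],[0,0,0],[0,0,0],[0,0,0],[0,0,0],[0,0,0],[0,0,0],[0,0,0],[0,0,0]]'

```text
time: 29.4
tool_pos: [580.3, 376.2, 69.2]
tcp_rot: [-179.9, -0.1, -0.0]
ft_force: [-0.3, 0.2, -0.9]
finger_gap: 62.2
grip_force: 33.4
```

Call:
servo_tool --fingers '[0.055,0.0854,0.0854,0.0854,0.0854,0.0854,0.0854,0.0854,0.0854,0.0854]' --linear '[[0,0,0.001],[0,0,0.001],[0,0,0.001],[0,0,0.001],[0,0,0.001],[0,0,-0.01],[0,0,-0.035],[0,0,-0.07],[0,0,-0.11],[0,0,-0.13]]' --rotation '[[0,0,0],[0,0,0],[0,0,0],[0,0,0],[0,0,0],[0,0,0],[0,0,0],[0,0,0],[0,0,0],[0,0,0]]'

```text
time: 30.4
tool_pos: [581.0, 376.8, 203.6]
tcp_rot: [-179.8, -0.3, 0.0]
ft_force: [1.0, -0.2, 0.8]
finger_gap: 85.3
grip_force: 0.0
```

Call:
servo_tool --fingers '[0.0854,0.0854,0.0854,0.0854,0.0854,0.0854,0.0854,0.0854,0.0854,0.0854]' --linear '[[-0.015,0.0,0],[-0.045,0.01,0],[-0.08,0.03,0],[-0.11,0.06,0],[-0.135,0.095,0],[-0.16,0.13,0],[-0.18,0.16,0],[-0.19,0.18,0],[-0.19,0.18,0],[-0.19,0.18,0]]' --rotation '[[0,0,0],[0,0,0],[0,0,0],[0,0,0],[0,0,0],[0,0,0],[0,0,0],[0,0,0],[0,0,0],[0,0,0]]'

```text
time: 31.4
tool_pos: [390.0, 196.0, 198.9]
tcp_rot: [-179.9, -0.1, -0.1]
ft_force: [0.3, 0.3, -0.9]
finger_gap: 85.6
grip_force: 0.0
```

```bash
python3 - <<'E'
from bench import r
from fit import *
s=r.snapshot("wrist");t=r.snapshot("side");u=r.snapshot("top")
f=lambda im:cv2.resize(im[:,:,::-1],(400,300),interpolation=cv2.INTER_CUBIC)
cv2.imwrite("pics/w11.png",np.vstack([np.hstack([f(s["frame"]),f(t["frame"][200:350,50:250])]),np.hstack([f(u["frame"][115:235,95:255]),f(u["frame"][115:235,240:400])])]))
q=r.sense();print(q["time"],q["tool_pos"].round(1),q["finger_gap"],q["grip_force"])
for n,p in dict(L=(579.5,376,74),M=(568,190,74),S=(564,-197.5,74),T=(576.8,-1.5,90),s=(554,-364,56)).items():
    v=proj(u,np.array([p]))[0];o=95 if p[1]>100 else 240
    print(n,((v-[o,115])*2.5).round(0)+[400*(o==240),300])
E
```

```text
31.55 [390.  196.6 198.2] 85.48416199992124 0.0
L [ 58. 415.]
M [220. 423.]
S [607. 426.]
T [430. 412.]
s [748. 438.]
```

View pics/w11.png

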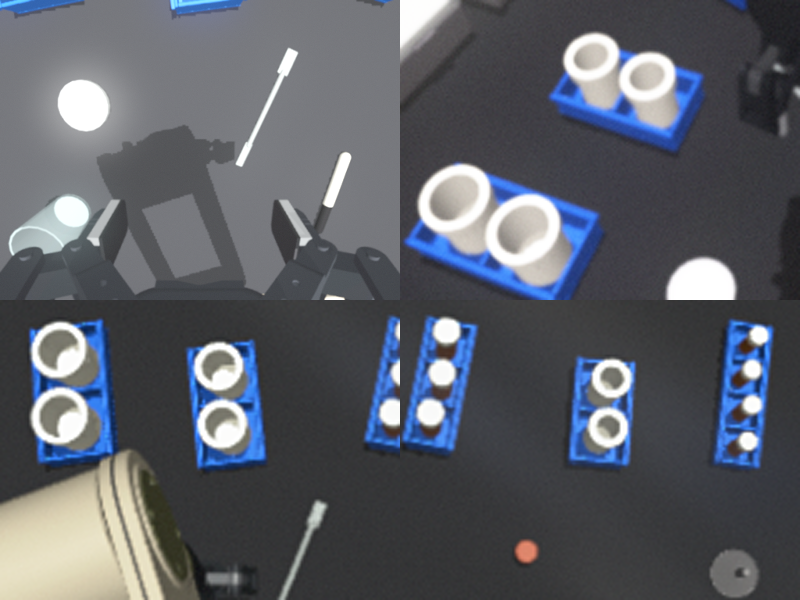

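All five pieces stand upright in their bays, with tops within about 4 mm of the expected pixels, and the arm is clear.

```bash
python3 -c "
from bench import r
print(r.hand_in())"
```

```text
the job is handed in; nothing more can be done
None
```

I handed the job in at about 32 s: the last pictures show all three adapters and both tubes standing upright in the empty bays of their own racks, released and with the arm clear, though the hand-in returned no verdict.

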